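# Press the solar panel onto the tilted plate and hold it

## Task

Pick up the larger of the two framed solar panels and fit it to the tilted plate of the solar station: solar cell outward, tilted to match its slope, bottom edge down against the ledge, sides even, then press it lightly but steadily flat onto the stick-on pads. Do not push the plate out of its set tilt and leave the other things where they are. The job finishes while you are still holding the panel there: keep it gripped and pressed while the pads take, and do not let go.

Things in the scene. Friction and masses are not known exactly. Their poses are not given: they have to be found in the camera images.
- panel_center (a point): Centre of the larger framed solar panel, the one to fit: plywood frame, dark solar cell sunk in its top, 100 mm long (x), 66 wide (y), 18 thick (z, out of the cell); a solid block to the touch, about 0.14 kg. It starts flat on the table, cell up, this point 9 mm above the table. Either end may go downhill.
- panel: The same panel; this origin is the centre of its flat back (9 mm under panel_center), axes as panel_center.
- plate: Tilted plywood plate on top of the station, facing roughly towards the robot: 100 mm along the slope (x, uphill), 56 wide (y), 6 thick; z points out of its face. Origin: centre of the face that takes the panel, 16 mm from the pivot bolt (across the slope, 96 mm above the table). Four flat white stick-on pads lie on it (they do not grip in this trial).
- tilt (a joint): Tilt of the plate from level in rad (0 level; between about 0.28 and 0.55 here). Clamped by wing nuts: it stays where it is unless pushed with more than about 2 N m about the bolt.
- plate_top (a point): Middle of the plate's upper edge, on its face, 50 mm uphill of the plate's origin.
- ledge (a point): Foot of the ledge at the plate's low end, on the face, 50 mm downhill of its origin; axes as the plate. The ledge is 50 mm wide, 4 thick and stands 10 mm out of the face. A fitted panel has its bottom edge against it, its centre over the plate's centre, and overhangs the plate by 5 mm each side; fingertips have free space to 8 mm below the face there.
- station: The solar station that carries the tilted plate: a plywood box fixed to the table, 100 (x) by 110 (y) by 60 mm high, with a small meter and two binding posts in its front (-x). Origin: centre of its underside. Another station, finished, with its panel already on, stands at the far left corner of the table as an example and is not to be touched.
- small_panel_center (a point): Bystander: centre of the smaller framed solar panel, same look, 70 by 48 by 14 mm, flat on the table. It may lie in either of the two panels' places.
- screwdriver_grip (a point): Bystander: screwdriver, 200 mm long (x, tip at +x), 26 mm thick handle; a point on its handle.
- end_plate: Bystander: loose plywood plate with a round hole, 100 by 80 by 4 mm, origin under its centre.
- strippers: Bystander: wire strippers lying flat, about 170 mm long (handles to -x), 70 mm wide, 13 mm high; origin under the pivot.
- cutter: Bystander: snap-off cutter, 150 mm long (x), 20 mm wide, 13 mm high; origin under its middle.
- screw_tray: Bystander: small round metal dish, 72 mm across, 24 mm high, with a few screws in it; origin under its centre.
- multimeter: Bystander: hand multimeter, 140 (x) by 72 by 39 mm; origin under its centre.

How it is judged:
On the way:
1. the larger panel is lifted clear of the table (height (world z) of panel_center above 0.06 m), for 0.2 s.
At the end, for the whole second after the job is handed in: Held by the robot and pressed on the plate (over 3 N), cell outward: slope matched within 0.04 rad, back within 3 mm of the face, bottom edge at the ledge (centre within -4 to +5 mm along the slope), centred across within 7 mm, square within 0.07 rad, gripped by the fingers (over 10 N), at rest (x of panel_center in the frame of plate between -0.004 and 0.005 m and y of panel_center in the frame of plate between -0.007 and 0.007 m and z of panel_center in the frame of plate between 0.005 and 0.012 m and angle between the z axis of panel_center and the z axis of plate, either way round below 0.04 rad and angle between the x axis of panel_center and the x axis of plate, either way round below 0.07 rad and contact force between panel and plate above 3 N and contact force between the fingers and panel above 10 N and linear speed of panel below 0.02 m/s); the arm keeps its last pose, push and grip.
It fails at once if the panel is rammed against the plate (over 40 N) (contact force between panel and plate above 40 N).
It fails at once if the plate is pushed out of its set tilt (its upper edge moves more than 5 mm) (distance of plate_top from where it was at the start of the episode above 0.005 m).
It fails at once if another thing on the table is moved more than 25 mm (distance of any of small_panel_center, screwdriver_grip, end_plate, strippers, cutter, screw_tray, multimeter from where it was at the start of the episode above 0.025 m).
It also fails if it takes over 35 s, if anything falls off the work surface, if the arm or the gripper's body presses on something with over 40 N, if the wrist force passes 120 N, or if a joint passes its speed limit or range.

## Robot

A 7-joint arm with a two-finger parallel gripper is mounted at the origin on the work surface. World frame = base frame: x ahead of the robot, y to its left, z up, the work surface at z = 0. Lengths are in m, angles in rad, forces in N, time in s.
With the tool pointing down it reaches from about 0.425 to 0.825 m from the base axis. Payload 3.6 kg.
Tool frame: the origin (TCP) lies where the fingers leave the gripper's body, on its centre line; the fingertips stand 73 mm ahead of it and the grasp point (between the pads) lies 54 mm ahead of it; z points along the fingers, y is the line along which they close (so a half turn about z gives the same grasp; the last joint's range is limited). The gripper opens to 85 mm and grips with 20 to 120 N. Pads are 22 mm wide; open, the fingers measure 114 mm over their backs; the gripper's body (76 mm by 85 mm) begins 54 mm behind the grasp point. The pads swing forward as they close: fully open they stand 13 mm farther back than shut.
Start: joints at [-1.179, 0.615, -0.013, 1.423, 0.008, 1.103, -0.04], TCP at [0.264, 0.594, 0.304] pointing down, gripper open.
Joint ranges: [-3.12, 3.12], [-0.3, 2.06], [-1.34, 1.32], [0.26, 2.42], [-1.36, 4.5], [0.01, 1.98], [-2.84, 2.84]. Speed limits (rad/s): [2.79, 2.79, 3.14, 3.14, 3.14, 3.14, 3.14].

## Interface

Orientations are given as a unit quaternion [x, y, z, w].
In Python, from station import arm, snapshot, camera_info, ticket gives the robot as it stands. Calls block until the motion is done:
- arm.movep(position, orientation): joint-space move of the TCP to a pose.
- arm.line_to(position, velocity=0.15, ori=None): straight line of the TCP; ori=None keeps the orientation; velocity is the mean speed in m/s.
- arm.move_j(angles): joint-space move.
- arm.move_gripper(opening, effort=None): opening from 0.0 (shut) to 1.0 (fully open); effort is the grip in N (None keeps the last); returns when the fingers have stopped.
- arm.pause(seconds).
- arm.ik(position, orientation): joint angles nearest the present ones, or None.
- snapshot(name): name is "scene" or "top"; returns the picture (420x560x3 uint8, blue, green, red); there is no depth.
- camera_info(name): a dict with "fx", "fy", "cx", "cy" (pixels), "R" (3x3) and "t" (3): a world point X has camera coordinates R X + t. Camera axes: x right, y down, z forward; pixel columns grow to the right and rows downward; lengths in m; the calibration is good to about 2 mm. A picture is of the moment at which its call begins. camera_info takes no time and is no camera call.
A pose or a line that the arm cannot do raises arm.MotionError and nothing moves.
- ticket.finish_job(): hands the job in; it is judged then, once.
Readings, each from a call of its own:
- arm.read_time(): time.
- arm.read_joint_positions(): joint angles.
- arm.read_dq(): joint speeds.
- arm.read_effort(): joint torques, N m.
- arm.read_tool_pos(): TCP position.
- arm.read_eef_rot(): TCP orientation.
- arm.read_ft_force(): force on the tool from outside, world axes, zero at the start.
- arm.read_wrist_torque(): the same for the moment, N m.
- arm.read_opening(): opening from 0.0 (shut) to 1.0 (fully open).
- arm.read_finger_force(): force on a finger pad.
Only numpy, scipy, OpenCV 4.12 (cv2) and the standard library are available. Lean on these libraries where they do the work, as an engineer would, in place of code of your own. Each camera call takes 0.05 s, during which the arm holds its last target. There are 200 camera calls.

## Working session

There is one attempt and no reset: what is moved stays moved. The work goes in short steps, each a Python script; the robot and the scene stay as the last script left them, time stands still between calls to the robot, and variables do not carry over. Pictures are saved under pics/ and viewed, at most 10 in all, crops included, and the job is handed in when it is done.

```bash
mkdir -p pics; python3 - <<'E'
from station import arm, snapshot, camera_info, ticket
import cv2
for n in ("scene","top"):
    im=snapshot(n); cv2.imwrite(f"pics/{n}0.png",im)
    c=camera_info(n); print(n,c)
print(arm.read_time(),arm.read_ft_force(), arm.read_eef_rot())
E
```

```text
scene {'fx': 411.0246182232742, 'fy': 411.0246182232742, 'cx': 278.5955180684181, 'cy': 204.96702190378548, 'R': array([[ 0.25493918,  0.96688844,  0.01152188],
       [ 0.83040376, -0.21281633, -0.51491631],
       [-0.49541458,  0.14084015, -0.85716302]]), 't': array([-0.20230635, -0.41889922,  1.2533982 ])}
top {'fx': 412.5492839050039, 'fy': 412.5492839050039, 'cx': 284.72341929984475, 'cy': 202.79891461128358, 'R': array([[-0.01999684, -0.99978123, -0.00613329],
       [-0.99863903,  0.02026879, -0.04805471],
       [ 0.04816851,  0.00516401, -0.99882587]]), 't': array([0.06931301, 0.55580061, 1.18804986])}
0.1 [ 0.21263534 -0.70375341  0.82729962] [ 2.07814153e-01  9.78167633e-01 -1.14364163e-03 -2.25592035e-04]
```

View pics/scene0.png

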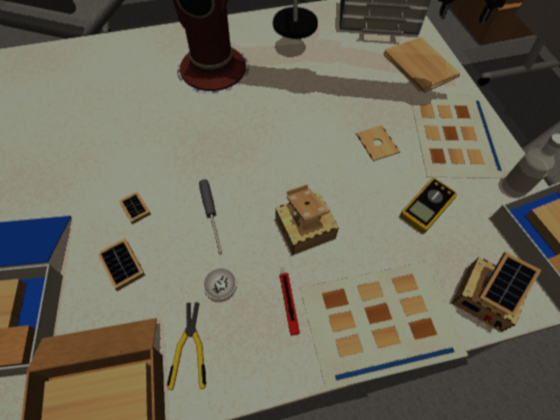

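View pics/top0.png

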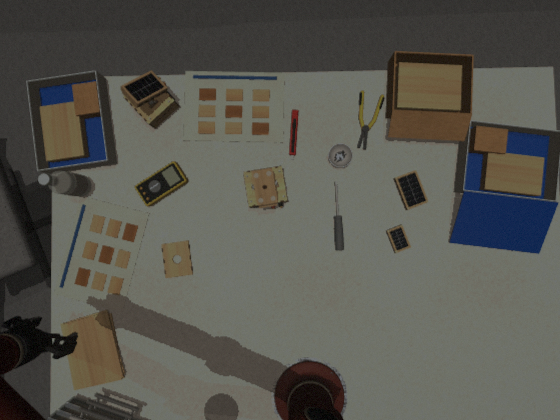

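The larger panel is at top px (410,190), the smaller one at (398,238) and the station at (266,187). I'll make enlarged crops for accurate corners.

```bash
python3 - <<'E'
import cv2,numpy as np
def crop(n,x,y,w,h,s):
    im=cv2.imread(f"pics/{n}0.png")[y:y+h,x:x+w]
    im=np.clip(255*(im/255.)**0.6*1.2,0,255).astype(np.uint8)
    return cv2.resize(im,None,fx=s,fy=s,interpolation=cv2.INTER_CUBIC)
def grid(im,x,y,s):
    for k in range(0,im.shape[1]//s,10):
        cv2.line(im,(k*s,0),(k*s,5),(0,0,255),1); cv2.putText(im,str(x+k),(k*s,14),0,.35,(0,0,255),1)
    for k in range(0,im.shape[0]//s,10):
        cv2.line(im,(0,k*s),(5,k*s),(0,0,255),1); cv2.putText(im,str(y+k),(6,k*s+4),0,.35,(0,0,255),1)
    return im
A=lambda n,x,y,w,h,s: grid(crop(n,x,y,w,h,s),x,y,s)
cv2.imwrite("pics/c1.png",np.hstack([A("top",235,155,60,66,6),A("top",385,155,60,66,6)]))
cv2.imwrite("pics/c2.png",np.hstack([A("scene",265,170,80,90,5),A("scene",90,220,70,90,5)]))
E
```

```text
(no output)
```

View pics/c1.png

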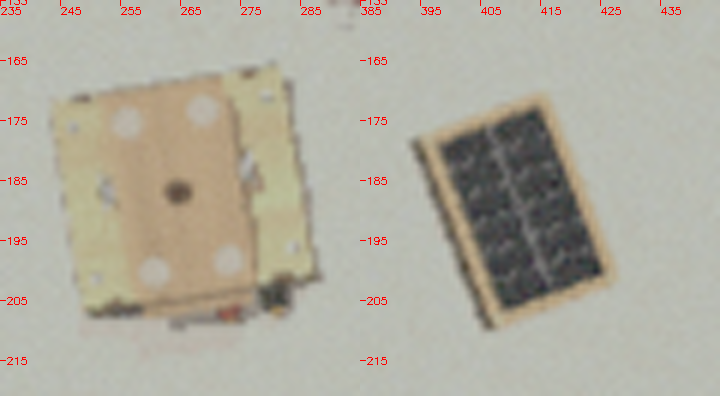

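View pics/c2.png

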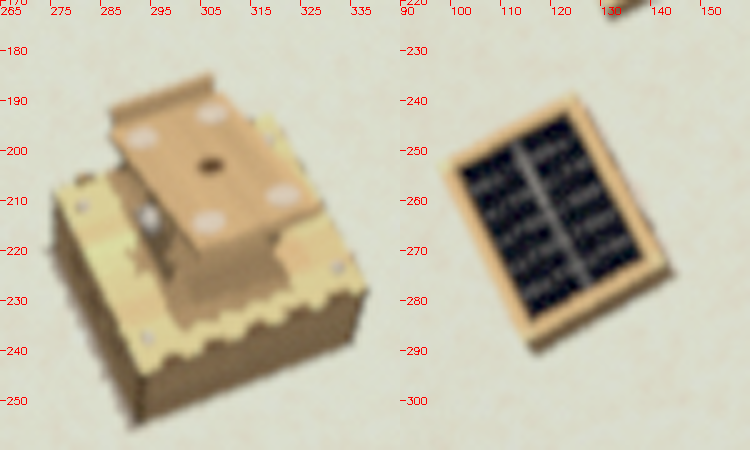

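```bash
cat > h.py <<'E'
from station import arm, snapshot, camera_info, ticket
import numpy as np, cv2
from scipy.spatial.transform import Rotation as R
from scipy.optimize import least_squares
C={n:camera_info(n) for n in("top","scene")}
def proj(n,X):
    c=C[n]; p=np.atleast_2d(X)@c["R"].T+c["t"]
    return np.c_[c["fx"]*p[:,0]/p[:,2]+c["cx"], c["fy"]*p[:,1]/p[:,2]+c["cy"]]
def Rplate(yaw,tilt): return R.from_euler("ZY",[yaw,-tilt])   # x uphill, z out
E
python3 - <<'E'
from h import *
T=np.array([(256.2,175.5),(268.8,173),(260.8,200.2),(273.2,198.3),(264.7,187),(251.3,171.3),(272.5,168.3)])
S=np.array([(321.6,209),(307,214.4),(307.4,192.4),(293.4,197.6),(307,203.2),(329.4,211.4),(305,221)])
def pts(p):
    a,b=p[5:7]
    L=np.array([(a,b,0),(a,-b,0),(-a,b,0),(-a,-b,0),(0,0,0),(.05,.028,0),(.05,-.028,0)])
    return Rplate(p[3],p[4]).apply(L)+p[:3]
f=lambda p:np.r_[(proj("top",pts(p))-T).ravel(),(proj("scene",pts(p))-S).ravel()]
r=least_squares(f,[.5,.05,.11,.1,.4,.035,.017],x_scale=.01)
print("plate free",r.x.round(4),r.fun.reshape(-1,2).round(1).tolist())
g=lambda p:np.r_[f(p),(p[2]-.096-.016*np.cos(p[4]))/.001*1.0]
r=least_squares(g,r.x,x_scale=.01);print("plate prior",r.x.round(4),2*r.cost)
print("pivot z",r.x[2]-.016*np.cos(r.x[4]))
PT=np.array([(396.7,177.8),(415.8,170.7),(427.5,200.8),(407.8,209.2)])
PS=np.array([(143,273),(116,287),(98.6,253.4),(125,238.6)])
def q(p):
    L=np.array([(.05,.033,.018),(.05,-.033,.018),(-.05,-.033,.018),(-.05,.033,.018)])
    return R.from_euler("z",p[2]).apply(L)+[p[0],p[1],0]
f=lambda p:np.r_[(proj("top",q(p))-PT).ravel(),np.min([np.abs(proj("scene",q(p))-np.roll(PS,k,0)).ravel() for k in range(4)],0) if 0 else (proj("scene",q(p))-PS).ravel()]
r=least_squares(f,[.5,-.3,.3],x_scale=.01);print("panel",r.x.round(4),r.fun.reshape(-1,2).round(1).tolist())
print(proj("scene",q(r.x)))
E
```

```text
plate free [0.5965 0.1124 0.1091 0.1439 0.4132 0.0356 0.017 ] [[-0.8, -0.1], [-0.7, 0.3], [-0.7, -0.1], [-0.8, -0.2], [-0.7, -0.1], [-0.9, -0.4], [-1.2, -0.9], [-0.7, 0.4], [-0.8, 0.4], [-0.7, 0.1], [-0.7, -0.1], [-0.5, 0.1], [-0.6, -0.1], [-0.8, -0.6]]
plate prior [0.5968 0.1122 0.1104 0.1441 0.4107 0.0355 0.0169] 10.706153530239247
pivot z 0.09570045936860143
panel [ 0.5885 -0.3076  0.3362] [[-3.0, -0.6], [-0.9, -1.4], [-0.1, 0.7], [-1.6, 0.3], [0.0, -0.8], [-1.8, 1.5], [-2.0, -0.8], [-0.5, -0.8]]
[[143.012755   272.24727905]
 [114.20030194 288.52311594]
 [ 96.61860842 252.59147021]
 [124.49980094 237.80225979]]
```

Plate fit is self-consistent (bolt height 0.0957 against 0.096, tilt 0.41). The panel centre is good to about 2 mm. Next I check IK, then go above the panel.

```bash
cat >> h.py <<'E'
PO=np.array([.5968,.1122,.1108]); RP=Rplate(.144,.411)
PAN=np.array([.5885,-.3076,0]); RQ=R.from_euler("z",.336)
FL={"a":R.from_euler("x",np.pi),"b":R.from_euler("y",np.pi)}
def fit_pose(k,u,n,v=0.,tcp=.066):  # panel offset u uphill, v across, n off the face; tcp = TCP height over panel back
    return PO+RP.apply([u,v,n+tcp]), (RP*FL[k]).as_quat()
def ft(): return np.array(arm.read_ft_force())
E
python3 - <<'E'
from h import *
for k in "ab":
    for kk in "ab":
        print(k,kk,[None if (j:=arm.ik(*P)) is None else np.round(j,2).tolist() for P in
      [((PAN+[0,0,.15]),(RQ*FL[k]).as_quat()),((PAN+[0,0,.066]),(RQ*FL[k]).as_quat()),fit_pose(kk,.01,.08),fit_pose(kk,0,0)]])
t=arm.read_time()
arm.movep(PAN+[0,0,.15],(RQ*FL["a"]).as_quat()) if arm.ik(PAN+[0,0,.15],(RQ*FL["a"]).as_quat()) is not None else print("no")
print(arm.read_time()-t,arm.read_tool_pos(),ft(),arm.read_opening(),arm.read_joint_positions())
im=snapshot("top")[130:250,340:480]; im2=snapshot("scene")[200:320,60:200]
cv2.imwrite("pics/d1.png",cv2.resize(np.clip(255*(np.hstack([im,im2])/255.)**.6*1.2,0,255).astype(np.uint8),None,fx=2.8,fy=2.8,interpolation=2))
E
```

```text
a a [[0.14, 0.87, 0.58, 1.54, -0.57, 0.9, -0.32], [0.21, 0.96, 0.44, 1.58, -0.55, 0.73, -0.33], [-0.61, 0.48, 0.52, 2.04, -0.72, 0.33, -0.97], [-0.43, 0.61, 0.28, 2.05, -0.97, 0.15, -0.72]]
a b [[0.14, 0.87, 0.58, 1.54, -0.57, 0.9, -0.32], [0.21, 0.96, 0.44, 1.58, -0.55, 0.73, -0.33], [-0.19, 0.44, -0.08, 2.03, 0.29, 0.27, 1.2], [-0.23, 0.59, -0.02, 2.04, 0.5, 0.11, 0.99]]
b a [[0.52, 0.8, -0.12, 1.53, 0.12, 0.82, 2.26], [0.59, 0.92, -0.25, 1.56, 0.31, 0.69, 2.1], [-0.61, 0.48, 0.52, 2.04, -0.72, 0.33, -0.97], [-0.43, 0.61, 0.28, 2.05, -0.97, 0.15, -0.72]]
b b [[0.52, 0.8, -0.12, 1.53, 0.12, 0.82, 2.26], [0.59, 0.92, -0.25, 1.56, 0.31, 0.69, 2.1], [-0.19, 0.44, -0.08, 2.03, 0.29, 0.27, 1.2], [-0.23, 0.59, -0.02, 2.04, 0.5, 0.11, 0.99]]
3.3832999999999998 [ 0.58918906 -0.30647151  0.15000784] [-0.28847021  0.13140891  0.79048553] 0.9975575393339379 [ 0.13473412  0.86957463  0.58189338  1.54424326 -0.5664354   0.90113002
 -0.32088922]
```

View pics/d1.png

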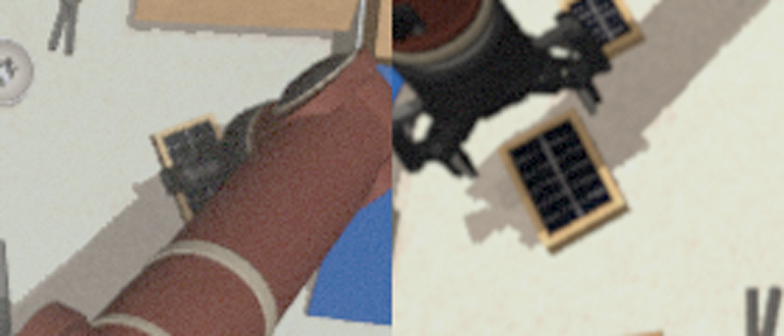

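The open fingers are over the panel, straddling its width in both views. I'll descend in guarded steps and grip.

```bash
python3 - <<'E'
from h import *
p=PAN.copy()
arm.line_to(p+[0,0,.085],velocity=.12)
f0=ft();print("f0",f0)
for z in (.078,.074,.071,.068,.066):
    arm.line_to(p+[0,0,z],velocity=.05); d=ft()-f0; print(z,d.round(1),np.round(arm.read_tool_pos(),4))
    if d[2]>4: arm.line_to(p+[0,0,z+.003],velocity=.05); break
arm.move_gripper(0.0,effort=70)
print(arm.read_opening(),arm.read_finger_force(),(ft()-f0).round(1),arm.read_tool_pos())
q=np.array(arm.read_tool_pos())
arm.line_to(q+[0,0,.13],velocity=.15)
print(arm.read_time(),arm.read_opening(),arm.read_finger_force(),(ft()-f0).round(2))
sc=snapshot("scene"); cv2.imwrite("pics/e0.png",sc)
tp=snapshot("top"); cv2.imwrite("pics/e0t.png",tp)
b=lambda i:np.clip(255*(i/255.)**.6*1.2,0,255).astype(np.uint8)
cv2.imwrite("pics/e1.png",cv2.resize(b(sc[150:330,30:270]),None,fx=3,fy=3,interpolation=2))
E
```

```text
f0 [-0.20826749 -0.19388073  0.45209359]
0.078 [ 0.7 -0.1 -0.9] [ 0.5885 -0.3075  0.0781]
0.074 [ 0.8 -0.1  0.1] [ 0.5884 -0.3075  0.0738]
0.071 [ 0.   0.5 -0.4] [ 0.5884 -0.3075  0.0707]
0.068 [-0.1 -0.  -0.2] [ 0.5883 -0.3075  0.0677]
0.066 [0.2 0.4 0.1] [ 0.5884 -0.3075  0.0658]
0.7529264635506578 82.83760284102755 [ 0.  -1.3  2.7] [ 0.58888637 -0.30823009  0.06685637]
6.9083 0.75532668234452 79.82706069946289 [-0.44 -0.59 -2.11]
```

View pics/e1.png

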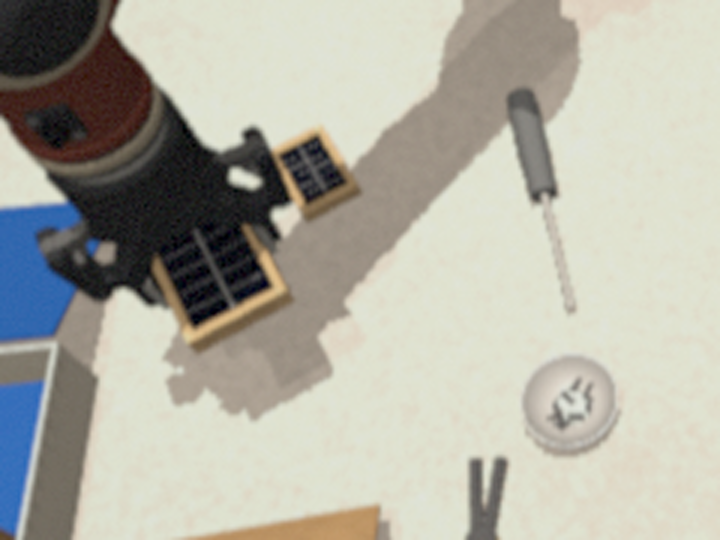

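Lifted and held; the fingertips are level with the panel's back. Next is the hover over the plate.

```bash
python3 - <<'E'
from h import *
q=np.array(arm.read_tool_pos())
arm.line_to(q+[0,0,.07],velocity=.2)
arm.movep(*fit_pose("a",.008,.06,tcp=.067))
print(arm.read_time(),arm.read_tool_pos(),fit_pose("a",.008,.06,tcp=.067)[0],arm.read_finger_force(),ft(),np.round(arm.read_joint_positions(),2))
sc=snapshot("scene");tp=snapshot("top"); cv2.imwrite("pics/f0.png",sc);cv2.imwrite("pics/f0t.png",tp)
b=lambda i:np.clip(255*(i/255.)**.6*1.2,0,255).astype(np.uint8)
cv2.imwrite("pics/f1.png",cv2.resize(np.hstack([b(sc[140:280,240:370]),b(tp[130:270,210:340])]),None,fx=3,fy=3,interpolation=2))
E
```

```text
9.0417 [0.55472384 0.10446735 0.23070588] [0.5538432  0.10597111 0.23041987] 79.83370542526245 [-0.47364566 -0.05953275 -2.33655849] [-0.62  0.53  0.55  2.05 -0.88  0.32 -0.81]
```

View pics/f1.png

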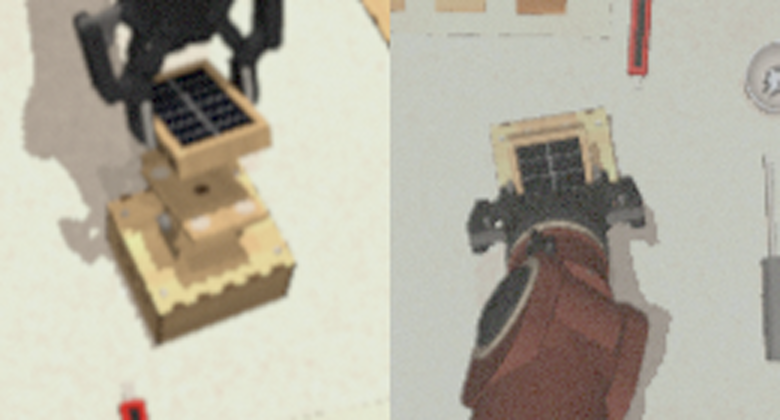

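Aligned in both views. The panel's uphill edge corners read about scene px (300,197) and (330,183). I'll compare those with the prediction, then descend guardedly along the normal.

```bash
python3 - <<'E'
from h import *
X=PO+RP.apply([[.058,-.033,.078],[.058,.033,.078]])
print("pred scene",proj("scene",X).round(1).tolist(),"top",proj("top",X).round(1).tolist())
n=RP.apply([0,0,1]);u=RP.apply([1,0,0])
go=lambda uu,nn,v=.03: arm.line_to(*[fit_pose("a",uu,nn,tcp=.067)[0]],velocity=v,ori=fit_pose("a",0,0)[1])
go(.008,.012,.08); arm.pause(.3)
f0=np.mean([ft() for _ in range(5)],0); m0=np.array(arm.read_wrist_torque())
print("f0",f0,m0)
h=.012
while h>-.012:
    h-=.001; go(.008,h,.02); d=np.mean([ft() for _ in range(3)],0)-f0
    print(round(h,4),"N",(d@n).round(2),"U",(d@u).round(2))
    if d@n>3: break
arm.pause(.2)
print((ft()-f0)@n,RP.inv().apply(np.array(arm.read_wrist_torque())-m0),RP.inv().apply(arm.read_tool_pos()-PO),arm.read_time(),(RP.inv()*R.from_quat(arm.read_eef_rot())*FL["a"].inv()).as_rotvec())
np.save("f0.npy",np.r_[f0,m0,h])
E
```

```text
pred scene [[299.1, 192.0], [330.2, 180.9]] top [[273.7, 172.3], [247.2, 176.7]]
f0 [-0.6670142   0.67024945 -1.92214251] [-0.0744281   0.45782907 -0.00410801]
0.011 N 0.02 U 0.34
0.01 N 0.66 U 0.18
0.009 N 0.18 U 1.03
0.008 N -0.41 U 0.49
0.007 N -0.09 U 0.23
0.006 N 0.88 U 1.35
0.005 N 0.23 U 1.57
0.004 N 0.37 U 0.71
0.003 N 0.0 U 1.32
0.002 N 0.26 U -0.02
0.001 N 1.79 U 0.81
-0.0 N 8.24 U -0.42
7.814779082170071 [-0.00204035  0.12914237  0.05043235] [ 8.01610826e-03 -3.33025771e-05  6.76949066e-02] 13.3917 [ 0.00039342 -0.00061699 -0.00020404]
```

Contact came within 1 mm of prediction. Next I slide downhill to the ledge under light load, then press.

```bash
python3 - <<'E'
from h import *
a=np.load("f0.npy"); f0,m0=a[:3],a[3:6]
n=RP.apply([0,0,1]);u=RP.apply([1,0,0])
go=lambda uu,nn,v=.02: arm.line_to(fit_pose("a",uu,nn,tcp=.067)[0],velocity=v,ori=fit_pose("a",0,0)[1])
rd=lambda: RP.inv().apply(np.mean([ft() for _ in range(4)],0)-f0)
x=.008; go(x,.001); base=rd(); print("base",base.round(1))
while x>-.009:
    x-=.001; go(x,.001); d=rd(); print(round(x,4),d.round(2))
    if d[0]>5 or d[2]>12: break
h=.001
while h>-.004:
    h-=.0005; go(x,h,.01); d=rd(); print("h",round(h,4),d.round(2))
    if d[2]>11: break
arm.pause(.5)
print(rd(),RP.inv().apply(np.array(arm.read_wrist_torque())-m0),RP.inv().apply(arm.read_tool_pos()-PO),arm.read_finger_force(),arm.read_time())
np.save("xh.npy",[x,h])
sc=snapshot("scene");tp=snapshot("top")
b=lambda i:np.clip(255*(i/255.)**.6*1.2,0,255).astype(np.uint8)
cv2.imwrite("pics/g1.png",cv2.resize(np.hstack([b(sc[160:260,260:360]),b(tp[140:240,215:315])]),None,fx=4,fy=4,interpolation=2))
E
```

```text
base [ 1.5 -1.5  3. ]
0.007 [ 1.74 -0.23  1.63]
0.006 [ 2.1  -1.45  2.32]
0.005 [ 1.16 -0.81  2.7 ]
0.004 [ 2.02 -1.35  2.07]
0.003 [ 0.94 -0.78  2.36]
0.002 [ 1.76 -0.32  1.82]
0.001 [ 1.35 -0.86  2.03]
0.0 [ 2.71 -1.04  1.55]
-0.001 [ 5.33 -1.46 -0.33]
h 0.0005 [6.64 0.47 3.3 ]
h 0.0 [ 6.39 -1.08  5.44]
h -0.0005 [ 5.3  -0.85  9.87]
h -0.001 [ 3.55 -0.27 12.15]
[ 5.02818937  0.58757476 11.88228861] [ 0.06116283 -1.11708252 -0.10140647] [ 8.17662236e-05 -3.52372807e-05  6.72963174e-02] 81.51743531227112 17.3917
```

View pics/g1.png

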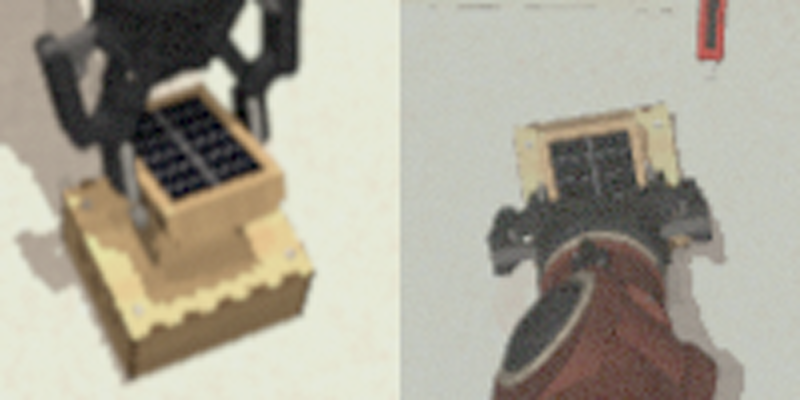

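The panel sits against the ledge with 12 N of press. I'll relieve the ledge push a little so the pressure is even, then check the moment.

```bash
python3 - <<'E'
from h import *
a=np.load("f0.npy"); f0,m0=a[:3],a[3:6]
go=lambda uu,nn,v=.01: arm.line_to(fit_pose("a",uu,nn,tcp=.067)[0],velocity=v,ori=fit_pose("a",0,0)[1])
rd=lambda: RP.inv().apply(np.mean([ft() for _ in range(6)],0)-f0).round(2)
mo=lambda: RP.inv().apply(np.mean([arm.read_wrist_torque() for _ in range(6)],0)-m0).round(2)
go(-.001,.0015); print("lift",rd(),mo())
go(.0003,.0015); print("back",rd(),mo())
h=.0015
while h>-.004:
    h-=.0005; go(.0003,h); d=rd(); print("h",round(h,4),d,mo())
    if d[2]>11: break
arm.pause(.5)
print(rd(),mo(),RP.inv().apply(arm.read_tool_pos()-PO).round(4),arm.read_finger_force(),arm.read_opening(),arm.read_time())
E
```

```text
lift [ 6.72 -0.18  0.18] [ 0.07 -1.34 -0.11]
back [ 6.29 -1.3  -0.43] [-0.01 -1.08 -0.09]
h 0.001 [ 6.49 -1.15  1.52] [-0.02 -1.03 -0.1 ]
h 0.0005 [4.75 0.37 5.3 ] [-0.01 -0.94 -0.05]
h 0.0 [ 4.66 -0.94  8.79] [-0.02 -0.92 -0.11]
h -0.0005 [ 3.6  -0.59 12.17] [-0.03 -0.9  -0.13]
[ 3.73 -1.06 11.38] [-0.03 -0.93 -0.06] [ 0.0002 -0.0001  0.0674] 81.41626238822937 0.7570496959204858 19.675
```

With the ledge push taken out, the centre of pressure lies about 16 mm uphill of centre. That is inside the pad pattern, so the panel is flat on the plate, at the ledge, pressed at 11 N and gripped at 81 N. I'm handing the job in.

```bash
python3 -c "
from station import ticket
print(ticket.finish_job())"
```

```text
the job is handed in; nothing more can be done
None
```

I handed the job in with the larger panel still held on the tilted plate: cell outward, bottom edge against the ledge, pressed at about 11 N and gripped at about 81 N. No verdict came back.

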